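Close the photometer's sample well with its tongued cover

TASK

Put the cover that has a tongue on one edge back on the bench photometer: hold it tilted with the tongue low, hook the tongue under the steel lip at the end of the open recess, then swing the other end down until the cover lies flat and fully home in the recess, and let go. Leave the plain cover without a tongue where it lies.

Things in the scene. Friction and masses are not known exactly. Their poses are not given: they have to be found in the camera images.
- cover_grip (a point): Grip point on the cover to fit: grey plate 100 (x) x 110 (y) x 14 mm, 0.18 kg, with a black rib (14 mm in x, 70 in y) from 14 to 54 mm above the underside. This point: on the rib's centre line, 38 mm above the underside, 10 mm to +x of the plate's centre. z up; a tongue sticks out at the -x edge. Starts flat on the bench, rib up, -x towards the robot within 30 degrees.
- cover_tongue (a point): Middle of the tip of the cover's flat tongue, half-way through its thickness: 88 mm to -x of cover_grip and 35.5 mm below it, in the same axes. The tongue sticks out 28 mm from the middle of the plate's -x edge, is 70 mm wide and 5 mm thick, level with the underside.
- well (a point): Centre of the recess floor (flat, x and y level) on the photometer, a fixed blue-white instrument 182 x 190 x 76 mm; floor 50 mm above the bench, with a 48 mm square pit. x points away from the lip; -x to the robot within 17 degrees. Floor: x -58 to 58, y -63 to 63 mm; rigid 14 mm walls at +x and sides. Seated: plate centred here on the floor, tongue to -x, 8 mm play each way.
- slot (a point): Middle of the foot of the tongue slot's mouth, in the 26 mm high housing at the recess's -x end: 58 mm to -x of well, at floor level, same axes. Slot 90 mm wide, 18 mm high, 34 mm deep, roofed by the fixed steel lip (8 mm thick) whose edge is right above here. The far wall stops the tongue entering with the cover level: tilt it 10 to 25 degrees, tongue low.
- plain_grip (a point): Rib of the other cover, to be left alone: same plate and rib (over the plate's middle; this point 38 mm above the underside) but no tongue; loose on the bench, 180 mm or more from the cover to fit. Unlisted: a beaker, a cuvette rack and a bottle, up to 130 mm tall, stand beyond x = 0.7 m.
There are look-alikes about, which are no part of the job. What is shaped like the part that bears cover_grip but red or turquoise is not meant.

How it is judged:
On the way:
1. the tongue is hooked under the lip while the cover is tilted (x of cover_tongue in the frame of well below -0.062 m and z of cover_tongue in the frame of well below 0.018 m and angle between cover_grip's own z axis and vertical above 0.08 rad), for 0.1 s.
At the end, for the whole second after the job is handed in: The cover lies flat in the recess (within about 4.5 degrees, no more than 5 mm above its floor, within 15 mm sideways), its tongue at least 6 mm under the lip, and it stays so, released (x of cover_tongue in the frame of well below -0.064 m and z of cover_tongue in the frame of well below 0.012 m and z of cover_grip in the frame of well below 0.043 m and y of cover_grip in the frame of well between -0.015 and 0.015 m and angle between the z axis of cover_grip and the z axis of well, either way round below 0.08 rad); the robot touches nothing.
It fails at once if the plain cover is moved by more than 30 mm (distance of plain_grip from where it was at the start of the episode above 0.03 m).
It also fails if it takes over 42 s, if anything falls off the work surface, if the arm or the gripper's body presses on something with over 40 N, if the wrist force passes 120 N, or if a joint passes its speed limit or range.

ROBOT

A 7-joint arm with a two-finger parallel gripper is mounted at the origin on the work surface. World frame = base frame: x ahead of the robot, y to its left, z up, the work surface at z = 0. Lengths are in m, angles in rad, forces in N, time in s.
With the tool pointing down it reaches from about 0.4 to 0.85 m from the base axis. Payload 10.4 kg.
Tool frame: the origin (TCP) lies on the centre line of the jaws, within the pads' length; the fingertips stand 8 mm ahead of it and the grasp point (between the pads) lies 11 mm behind it; z points along the fingers, y is the line along which they close (so a half turn about z gives the same grasp; the last joint's range is limited). The gripper opens to 87 mm and grips with 3 to 60 N. Pads are 19 mm wide; open, the fingers measure 117 mm over their backs; the gripper's body (75 mm by 190 mm) begins 51 mm behind the grasp point.
Start: joints at [-1.179, 0.332, -0.065, 1.46, 0.022, 1.35, -0.088], TCP at [0.252, 0.572, 0.231] pointing down, gripper open.
Joint ranges: [-2.6, 2.6], [-0.5, 2.12], [-1.47, 1.34], [0.16, 2.42], [-1.27, 4.41], [0.06, 2.06], [-2.6, 2.6]. Speed limits (rad/s): [2.22, 2.22, 2.79, 2.79, 3.14, 3.14, 3.14].

INTERFACE

Orientations are given as a unit quaternion [x, y, z, w].
In Python, from station import ctrl gives the robot as it stands.
- The arm moves only by the shell command python3 -m crank 'ROWS'. ROWS is text: rows parted by semicolons, each of 5 numbers parted by spaces: the shift along the world's x, y, z scaled (see below), then the turn about the world's z scaled (see below), then the closure, from 0 (fully open) to 1 (shut). A call has 1 to 12 rows; each row shifts and turns the commanded pose from where the row before left it; what a row does not reach is not made up. The controller multiplies each number of a shift by 0.3 m and each number of a turn by pi rad. A row lasts 1/12 s, in which the tool goes at most 41.7 mm and 7.16 degrees, less where a joint would pass 70% of its speed; a pose out of reach is approached as far as the arm can. A call with a number of a shift or a turn outside -1 to 1 is refused whole. A call with a gripper value outside its range is refused whole. The fingers move at their own pace and stop on an object; the grip force is fixed at half the most. Time passes only in rows, so rows that do not move let the fingers close. It gives the time, the measured TCP pose, the force, the opening and the grip force at its end, in the units of the state.
- ctrl.state(): the state, without advancing time (a new reading comes with each control period).
- ctrl.get_image(name): name is "side" or "top" or "wrist"; returns a dict with "frame" (420x560x3 uint8, blue, green, red), "fx", "fy", "cx", "cy" (pixels), "position" and "attitude" of the camera in the world. Camera axes: x right, y down, z forward; pixel columns grow to the right and rows downward; lengths in m; the calibration is good to about 2 mm. A picture is of the moment at which its call begins. There is no depth.
- ctrl.sign_off(): hands the job in; it is judged then, once.
The state is a dict: "clock": time; "q": joint angles; "dq": joint speeds; "joint_efforts": joint torques, N m; "eef_pos": TCP position; "tool_rot": TCP orientation; "force": force on the tool from outside, world axes, zero at the start; "ft_torque": the same for the moment, N m; "finger_gap": finger opening in m; "finger_force": force on a finger pad.
Only numpy, scipy, OpenCV 4.12 (cv2) and the standard library are available. Lean on these libraries where they do the work, as an engineer would, in place of code of your own. Each camera call takes 0.05 s, during which the arm holds its last target. There are 200 camera calls.

## Working session

There is one attempt and no reset: what is moved stays moved. The work goes in short steps, Python scripts to look and compute and a shell command to move; the robot and the scene stay as the last step left them, time stands still between calls to the robot, and variables do not carry over. Pictures are saved under pics/ and viewed, at most 10 in all, crops included, and the job is handed in when it is done.

```bash
ls; mkdir -p pics; cat > h.py <<'E'
import numpy as np, cv2, pickle
from scipy.spatial.transform import Rotation as R
def cam(d):
    a=np.array(d["attitude"]); M=R.from_quat(a).as_matrix() if a.size==4 else a.reshape(3,3)
    return M,np.array(d["position"])
def ray(d,px,z):
    M,p=cam(d); px=np.atleast_2d(px).astype(float)
    v=np.c_[(px[:,0]-d["cx"])/d["fx"],(px[:,1]-d["cy"])/d["fy"],np.ones(len(px))]@M.T
    return p+v*((z-p[2])/v[:,2])[:,None]
def proj(d,P):
    M,p=cam(d); c=(np.atleast_2d(P)-p)@M
    return np.c_[c[:,0]/c[:,2]*d["fx"]+d["cx"],c[:,1]/c[:,2]*d["fy"]+d["cy"]]
E
python3 - <<'E'
from station import ctrl
from h import *
ims={n:ctrl.get_image(n) for n in("top","side","wrist")}
pickle.dump(ims,open("i0.pkl","wb"))
for n,d in ims.items(): print(n,d["position"],d["attitude"],d["fx"])
cv2.imwrite("pics/a.png",ims["top"]["frame"]);cv2.imwrite("pics/b.png",ims["side"]["frame"])
print(ctrl.state())
E
```

```text
pics
top [ 0.41668488 -0.15302411  1.09344345] [ 0.71349873 -0.6973151   0.05322239 -0.04287879] 455.7032523106787
side [ 0.30493381 -0.86825988  0.88920966] [ 0.91946497 -0.15951931  0.06982356 -0.35250876] 471.9467279755577
wrist [0.18002254 0.60354808 0.38353477] [0.82921803 0.5400564  0.07879985 0.12052857] 326.87711734258215
{'clock': 0.15, 'q': array([-1.17860856,  0.33271855, -0.06469079,  1.46072274,  0.02159971,
        1.34990606, -0.08851597]), 'dq': array([-0.00155985, -0.00318369, -0.00136557, -0.00359046,  0.00122048,
        0.00042961,  0.00020086]), 'joint_efforts': array([ 7.93403342e-04, -6.23628831e+01,  2.45432620e-02, -3.90145612e+01,
       -6.14288938e-02,  3.71499849e-02,  1.20006930e-04]), 'eef_pos': array([0.25176564, 0.57174653, 0.22995403]), 'tool_rot': array([ 2.05914398e-01,  9.78569865e-01, -5.22797006e-04, -8.55786433e-05]), 'force': array([0.68140338, 0.0504636 , 0.94160591]), 'ft_torque': array([-0.02937078, -0.01952618,  0.07521864]), 'finger_force': 0.0, 'finger_gap': 0.08714747818543378}
```

View pics/a.png

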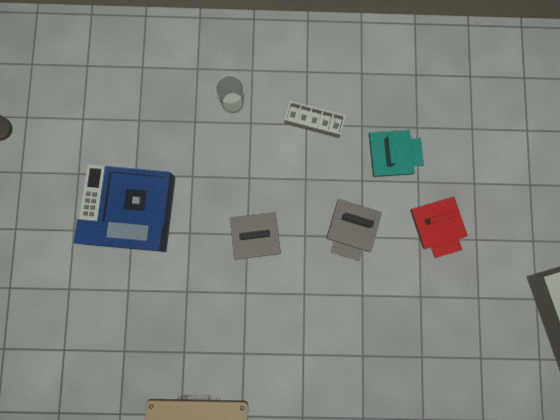

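View pics/b.png

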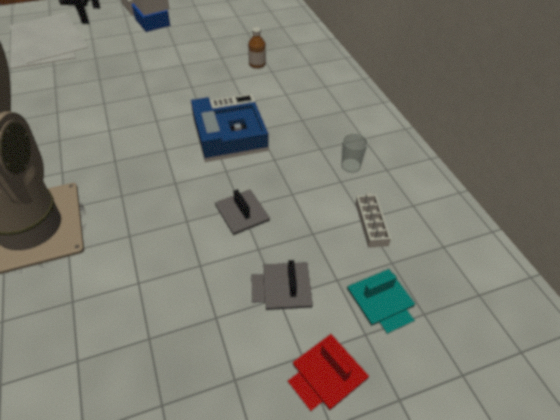

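Candidates: grey tongued cover, top (355,226); plain grey cover (255,236); turquoise (395,153) and red (438,222) look-alikes. I choose the grey one with a tongue at (347,250). The photometer is at (125,208), with its steel lip at (127,232). Next I check this in a crop.

```bash
python3 - <<'E'
from h import *
i=pickle.load(open("i0.pkl","rb")); f=i["top"]["frame"]
a=cv2.resize(f[190:270,310:400],None,fx=4.3,fy=4.3,interpolation=cv2.INTER_CUBIC)
b=cv2.resize(f[155:260,70:180],None,fx=3.6,fy=3.6,interpolation=cv2.INTER_CUBIC)
h=max(a.shape[0],b.shape[0]); o=np.zeros((h,a.shape[1]+b.shape[1],3),np.uint8)
o[:a.shape[0],:a.shape[1]]=a;o[:b.shape[0],a.shape[1]:]=b
cv2.imwrite("pics/c.png",o);print(o.shape)
g=i["top"]["frame"].astype(int)
for p in [(370,215),(345,252),(358,220),(410,260),(127,232),(135,201),(120,215),(140,180),(90,240)]: print(p,g[p[1],p[0]])
E
```

```text
(378, 783, 3)
(370, 215) [ 98 106 109]
(345, 252) [103 111 114]
(358, 220) [55 55 57]
(410, 260) [145 151 145]
(127, 232) [130 124 113]
(135, 201) [144 134 122]
(120, 215) [104  61  39]
(140, 180) [103  63  39]
(90, 240) [105  63  37]
```

View pics/c.png

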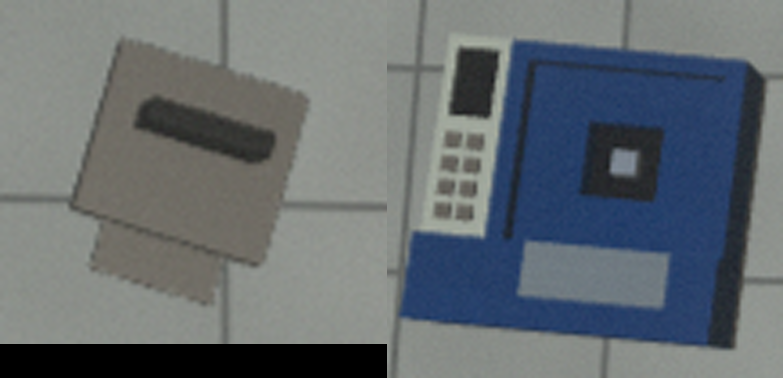

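```bash
python3 - <<'E'
from h import *
i=pickle.load(open("i0.pkl","rb")); d=i["top"]; f=d["frame"]
# subpixel via 4x upsampling
def quad(m,off,s,z,name):
    cs,_=cv2.findContours(m,cv2.RETR_EXTERNAL,cv2.CHAIN_APPROX_NONE); c=max(cs,key=cv2.contourArea)[:,0]
    p=ray(d,(c+.5)/s-.5+off,z); r=cv2.minAreaRect((p[:,:2]*1000).astype(np.float32))
    print(name,np.round(r[0],1),np.round(r[1],1),round(r[2],1)); return p,r
s=4
def crop(x0,x1,y0,y1): return cv2.resize(f[y0:y1,x0:x1],None,fx=s,fy=s,interpolation=cv2.INTER_CUBIC).astype(int),np.array([x0,y0])
for nm,b in (("cover",(315,395,190,268)),("plain",(222,290,200,265))):
    c,o=crop(*b); g=c.mean(2)
    m=((c[...,2]-c[...,0]>3)&(g<128)|(g<85)).astype(np.uint8)*255
    m=cv2.morphologyEx(m,cv2.MORPH_OPEN,np.ones((9,9)))
    quad(m,o,s,.014,nm+" all")
    op=cv2.morphologyEx(m,cv2.MORPH_OPEN,cv2.getStructuringElement(cv2.MORPH_ELLIPSE,(150,150)))
    rib=((g<75)).astype(np.uint8)*255; rib=cv2.morphologyEx(rib,cv2.MORPH_OPEN,np.ones((5,5)))
    quad(rib,o,s,.054,nm+" rib(z.054)")
c,o=crop(75,178,160,255)
lip=((c.mean(2)>95)&(c[...,0]-c[...,2]>5)&(c[...,0]-c[...,2]<35)).astype(np.uint8)*255
lip=cv2.morphologyEx(lip,cv2.MORPH_OPEN,np.ones((25,25)));quad(lip,o,s,.076,"lip")
pit=(c.max(2)<68).astype(np.uint8)*255; pit[:, :40*s]=0; pit[:,85*s:]=0;pit=cv2.morphologyEx(pit,cv2.MORPH_OPEN,np.ones((9,9)))
quad(pit,o,s,.05,"pit")
# hand corners
A=lambda P,k,o,z:ray(d,np.array(P)/k+o,z)[:,:2]*1000
C=A([(120,38),(308,98),(260,266),(70,208)],4.3,[310,190],.014);print("plate",C.round(),C.mean(0))
T=A([(90,270),(212,305)],4.3,[310,190],.004);print("tip",T.round(),T.mean(0))
L=A([(133,240),(283,254)],3.6,[70,155],.076);print("lip edge",L.round(),L.mean(0))
Pt=A([(201,123),(275,131),(270,203),(195,197)],3.6,[70,155],.05);print("pit",Pt.round(),Pt.mean(0))
E
```

```text
cover all [ 509.4 -353.5] [112.4 130.3] 74.0
cover rib(z.054) [ 530.7 -357.4] [74.7 19.9] 74.4
plain all [ 493.1 -121.6] [102.  111.3] 8.3
plain rib(z.054) [ 491.7 -121.8] [16.6 69.9] 8.7
lip [491.8 160.9] [89.5 33.9] 85.9
pit [566.5 155.8] [47.8 47.1] 86.1
plate [[ 585. -319.]
 [ 554. -424.]
 [ 460. -396.]
 [ 489. -291.]] [ 522.0466771  -357.49743022]
tip [[ 456. -304.]
 [ 438. -372.]] [ 447.13831201 -337.82364392]
lip edge [[511. 207.]
 [505. 114.]] [508.04120218 160.25448578]
pit [[590. 178.]
 [586. 130.]
 [539. 131.]
 [542. 179.]] [564.42610201 154.42243956]
```

Crop check: the grey cover shows its tongue at (347,250) in full-frame pixels, towards the robot, and the photometer's lip edge faces +x near (128,224). Sizes agree with those given:
- **Cover:** grip ≈ (0.532, -0.360), yaw -16°
- **Well:** ≈ (0.566, 0.156), yaw -4°. The lip edge and the pit agree to 1 mm.

The plan is to grip the rib ends along y, so the cover can pivot.

```bash
python3 -m crank '0.072 -0.12 0 0.004 0;0.072 -0.12 0 0.004 0;0.072 -0.12 0 0.004 0;0.072 -0.12 0 0.004 0;0.072 -0.12 0 0.004 0;0.072 -0.12 0 0.004 0;0.072 -0.12 0 0.004 0;0.072 -0.12 0 0.004 0;0.072 -0.12 0 0.004 0;0.072 -0.12 0 0.004 0;0.072 -0.12 0 0.004 0;0.072 -0.12 0 0 0'
python3 -m crank '0.072 -0.12 0 0 0;0 -0.12 0 0 0;0 -0.12 0 0 0;0 -0.12 0 0 0;0 -0.12 0 0 0;0 -0.12 0 0 0;0 -0.12 0 0 0;0 -0.12 0 0 0;0 -0.12 0 0 0;0 -0.12 0 0 0;0 -0.12 0 0 0;0 -0.12 0 0 0'
cat > s.py <<'E'
from station import ctrl
from h import *
import sys
s=ctrl.state(); M=R.from_quat(s["tool_rot"]).as_matrix()
print("t",round(s["clock"],2),"p",s["eef_pos"].round(4),"yaw y",np.degrees(np.arctan2(M[1,1],M[0,1])).round(2),"z",M[:,2].round(3),"F",s["force"].round(1),"gap",round(s["finger_gap"],4),round(s["finger_force"],1),"q7",s["q"][6].round(2))
if len(sys.argv)>3:
    x,y,z,w=map(float,sys.argv[1:5]); e=np.array([x,y,z])-s["eef_pos"]; print("units",(e/.3).round(3),"turn",round((w-np.degrees(np.arctan2(M[1,1],M[0,1])))/180,4))
E
python3 s.py .5322 -.3602 .15 74
```

```text
clock: 1.15
eef_pos: [0.5097, 0.1413, 0.2307]
tool_rot: [0.137, 0.991, 0.0, 0.0]
force: [0.9, 0.1, -0.4]
finger_gap: 0.0865
finger_force: 0.0
clock: 2.15
eef_pos: [0.5302, -0.29, 0.2305]
tool_rot: [0.138, 0.99, 0.0, -0.0]
force: [1.4, -0.5, -0.2]
finger_gap: 0.0872
finger_force: 0.0
t 2.15 p [ 0.5302 -0.29    0.2305] yaw y 74.18 z [-0.  0. -1.] F [ 1.4 -0.5 -0.2] gap 0.0872 0.0 q7 1.86
units [ 0.007 -0.234 -0.268] turn -0.001
```

```bash
python3 -m crank '0 -0.113 -0.06 0 0;0 -0.113 -0.06 0 0;0 0 -0.1 0 0;0 0 -0.1 0 0;0 0 0 0 0;0 0 0 0 0' >/dev/null
python3 s.py .5322 -.3602 .027 74
python3 - <<'E'
from station import ctrl
from h import *
d=ctrl.get_image("wrist"); pickle.dump(d,open("w1.pkl","wb")); f=d["frame"].copy()
for P in ([.5322,-.3602,.054],[.5322+.276*.035,-.3602+.961*.035,.054],[.5322-.276*.035,-.3602-.961*.035,.054]):
    u,v=proj(d,P)[0]; cv2.circle(f,(int(u),int(v)),3,(0,0,255),-1); print(u,v)
cv2.imwrite("pics/d.png",f)
E
```

```text
t 2.65 p [ 0.5299 -0.3555  0.1336] yaw y 74.17 z [-0.003  0.002 -1.   ] F [0.7 0.7 0.1] gap 0.0866 0.0 q7 2.02
units [ 0.008 -0.016 -0.355] turn -0.0009
272.4054842716228 220.91720245509316
318.6899964643348 220.96554126283593
226.082807463712 220.8688237888338
```

View pics/d.png

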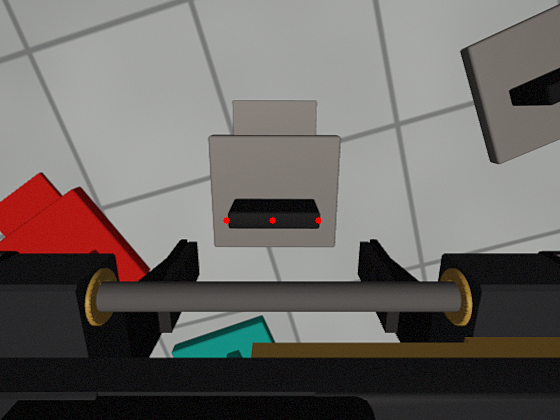

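The dots land on the rib, whose top centre is at about (274,220), so the estimate holds to 1–2 mm. I descend.

```bash
python3 -m crank '0.008 -0.012 -0.08 0 0;0 0 -0.08 0 0;0 0 -0.06 0 0;0 0 -0.04 0 0;0 0 0 0 0;0 0 0 0 0;0 0 0 0 0' >/dev/null
python3 s.py .5322 -.3602 .027 74
```

```text
t 3.28 p [ 0.534  -0.3604  0.0587] yaw y 74.17 z [ 0.002 -0.001 -1.   ] F [0.7 0.  0.3] gap 0.0874 0.0 q7 2.05
units [-0.006  0.001 -0.106] turn -0.0009
```

```bash
python3 -m crank '-0.004 0 -0.05 0 0;0 0 -0.04 0 0;0 0 -0.015 0 0;0 0 0 0 0;0 0 0 0 0;0 0 0 0 0' >/dev/null
python3 s.py .5322 -.3602 .027 74
python3 -m crank '0 0 0 0 1;0 0 0 0 1;0 0 0 0 1;0 0 0 0 1;0 0 0 0 1;0 0 0 0 1;0 0 0 0 1;0 0 0 0 1' >/dev/null
python3 s.py .5322 -.3602 .027 74
```

```text
t 3.78 p [ 0.5321 -0.3602  0.0258] yaw y 74.15 z [ 0.001 -0.    -1.   ] F [ 0.4  0.6 -0.2] gap 0.0871 0.0 q7 2.07
units [ 0.    -0.     0.004] turn -0.0008
t 4.45 p [ 0.5319 -0.3599  0.0253] yaw y 74.16 z [ 0.  0. -1.] F [-0.2  0.4  3.7] gap 0.0697 30.0 q7 2.07
units [ 0.001 -0.001  0.006] turn -0.0009
```

```bash
python3 -m crank '0 0 0.03 0 1;0 0 0.06 0 1;0 0 0.1 0 1;0 0 0.13 0 1;0 0 0.13 0 1;0 0 0.13 0 1;0 0 0.05 0 1;0 0 0 0 1;0 0 0 0 1;0 0 0 0 1' >/dev/null
python3 s.py .5322 -.3602 .2 74
python3 - <<'E'
from station import ctrl
from h import *
d=ctrl.get_image("side"); w=ctrl.get_image("wrist"); pickle.dump((d,w),open("w2.pkl","wb"))
u,v=proj(d,ctrl.state()["eef_pos"])[0].astype(int);print(u,v)
a=cv2.resize(d["frame"][max(v-80,0):v+80,max(u-80,0):u+80],(420,420),interpolation=cv2.INTER_CUBIC)
b=w["frame"][:,90:470]
cv2.imwrite("pics/e.png",np.hstack([a,b]))
E
```

```text
t 5.28 p [ 0.5311 -0.3593  0.2126] yaw y 74.15 z [-0.002  0.001 -1.   ] F [-1.1  0.7 -1.5] gap 0.0694 30.0 q7 2.0
units [ 0.004 -0.003 -0.042] turn -0.0009
293 224
```

View pics/e.png

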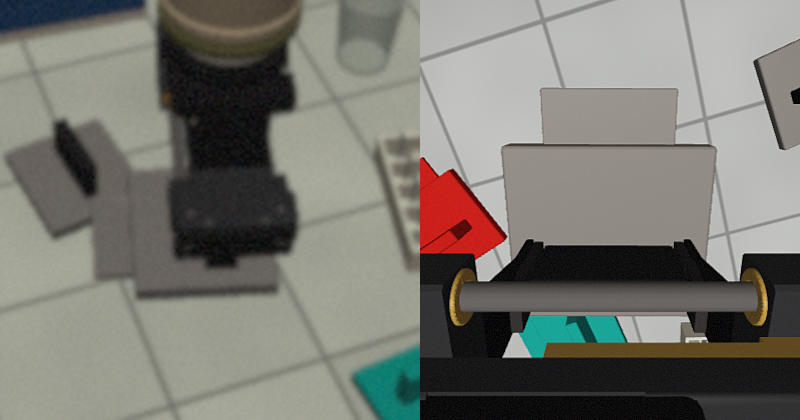

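```bash
cat > tilt.py <<'E'
from h import *
def pred(w,s,th):
    M=R.from_quat(s["tool_rot"]).as_matrix(); y=M[:,1]*np.sign(M[1,1]); x=np.cross(y,[0,0,1]); 
    g=s["eef_pos"]-.011*M[:,2]
    c,sn=np.cos(np.radians(th)),np.sin(np.radians(th))
    X=c*x+sn*np.array([0,0,1]); Z=-sn*x+c*np.array([0,0,1])   # th>0: tongue low
    L=lambda a,b,h:g+a*X+b*y+h*Z
    return proj(w,[L(-.088,.035,-.033),L(-.088,-.035,-.033),L(-.060,.055,-.024),L(-.060,-.055,-.024)])
E
python3 - <<'E'
from tilt import *; from station import ctrl
d,w=pickle.load(open("w2.pkl","rb")); s=ctrl.state()
for t in (-5,0,5,10,15,20,25,30): print(t,pred(w,s,t).round(0).tolist())
E
```

```text
-5 [[350.0, 81.0], [205.0, 82.0], [390.0, 143.0], [165.0, 143.0]]
0 [[346.0, 88.0], [208.0, 88.0], [386.0, 146.0], [168.0, 146.0]]
5 [[343.0, 95.0], [212.0, 95.0], [383.0, 149.0], [172.0, 149.0]]
10 [[340.0, 103.0], [214.0, 103.0], [379.0, 153.0], [175.0, 153.0]]
15 [[337.0, 111.0], [217.0, 111.0], [376.0, 158.0], [178.0, 158.0]]
20 [[335.0, 120.0], [219.0, 120.0], [374.0, 163.0], [181.0, 163.0]]
25 [[333.0, 129.0], [221.0, 129.0], [371.0, 168.0], [184.0, 169.0]]
30 [[331.0, 138.0], [223.0, 138.0], [369.0, 174.0], [186.0, 175.0]]
```

The cover came up level: tilt about 0°, with the tongue tip edge at row 88 in the wrist view. Friction at the rib ends holds it. I'll rock it tongue-low by pressing its +x margin on the outer top edge of the photometer's housing, at the end nearer the robot.

```bash
python3 -m crank '-0.015 0.06 0 0.004 1;-0.023 0.11 0 0.004 1;-0.023 0.11 0 0.004 1;-0.023 0.11 0 0.004 1;-0.023 0.11 0 0.004 1;-0.023 0.11 0 0.004 1;-0.023 0.11 0 0.004 1;-0.023 0.11 0 0.004 1;-0.023 0.11 0 0.004 1;-0.023 0.11 0 0.004 1;-0.023 0.11 0 0.004 1;-0.023 0.11 0 0.004 1' >/dev/null
python3 -m crank '-0.023 0.11 0 0.004 1;-0.023 0.11 0 0.004 1;-0.023 0.11 0 0.004 1;-0.023 0.11 0 0.004 1;-0.02 0.08 0 0.002 1;0 0 0 0 1;0 0 -0.08 0 1;0 0 -0.1 0 1;0 0 -0.08 0 1;0 0 -0.03 0 1;0 0 0 0 1;0 0 0 0 1' >/dev/null
python3 s.py .4217 .1659 .115 86
```

```text
t 7.38 p [0.4178 0.1768 0.1273] yaw y 86.01 z [-0.001 -0.    -1.   ] F [-0.9  0.9 -1.2] gap 0.0698 30.0 q7 1.01
units [ 0.013 -0.036 -0.041] turn -0.0001
```

```bash
python3 -m crank '0.013 -0.036 -0.03 0 1;0 0 -0.03 0 1;0 0 -0.017 0 1;0 0 0 0 1;0 0 0 0 1' >/dev/null; python3 s.py .4217 .1659 .09 86
python3 -m crank '0 0 -0.01 0 1;0 0 -0.01 0 1;0 0 -0.007 0 1;0 0 0 0 1;0 0 0 0 1' >/dev/null; python3 s.py .4217 .1659 .09 86
cat > lk.py <<'E'
import sys; from tilt import *; from station import ctrl
w=ctrl.get_image("wrist"); s=ctrl.state(); pickle.dump((w,s),open(sys.argv[1]+".pkl","wb"))
# column profile through tongue centre: grey rows
from scipy.optimize import brentq
f=w["frame"].astype(int); uc=int(round(pred(w,s,10)[:2,0].mean()))
for dx in (-25,0,25):
    col=cv2.GaussianBlur(w["frame"],(5,5),0)[:,uc+dx].astype(int); g=(col[:,2]-col[:,0]); print(dx,[(r,col[r].tolist()) for r in range(60,200,8)] if len(sys.argv)>2 else "", "grad rows",[int(k)+60 for k in np.argsort(-abs(np.diff(col[60:200].sum(1))))[:6]])
for t in (0,5,10,15,20,25): print(t,pred(w,s,t)[[0,2],1].round(0),end=" ")
cv2.imwrite("pics/%s.png"%sys.argv[1],w["frame"])
E
python3 lk.py f1
```

```text
t 7.8 p [0.4216 0.1668 0.1042] yaw y 86.05 z [-0.  0. -1.] F [-0.7 -0.1 -1.3] gap 0.0698 30.0 q7 1.04
units [ 0.    -0.003 -0.047] turn -0.0003
t 8.22 p [0.4207 0.1671 0.0963] yaw y 86.08 z [-0.002  0.001 -1.   ] F [-7.7 -0.5  7. ] gap 0.07 30.0 q7 1.04
units [ 0.003 -0.004 -0.021] turn -0.0004
-25  grad rows [92, 145, 91, 144, 148, 147]
0  grad rows [145, 144, 148, 147, 92, 149]
25  grad rows [92, 145, 91, 93, 144, 148]
0 [ 88. 145.] 5 [ 95. 149.] 10 [103. 153.] 15 [111. 157.] 20 [120. 163.] 25 [128. 168.]
```

```bash
python3 -m crank '0 0 -0.008 0 1;0 0 -0.008 0 1;0 0 -0.006 0 1;0 0 0 0 1;0 0 0 0 1' >/dev/null; python3 s.py .4217 .1659 .09 86; python3 lk.py f2
```

```text
t 8.68 p [0.4196 0.1672 0.0901] yaw y 86.1 z [-0.004  0.    -1.   ] F [-18.4  -1.3  20.4] gap 0.0698 51.5 q7 1.04
units [ 0.007 -0.004 -0.   ] turn -0.0005
-25  grad rows [102, 103, 147, 101, 150, 148]
0  grad rows [147, 102, 150, 148, 103, 151]
25  grad rows [102, 101, 103, 148, 150, 147]
0 [ 88. 145.] 5 [ 95. 149.] 10 [103. 153.] 15 [111. 158.] 20 [120. 163.] 25 [129. 168.]
```

View pics/f2.png

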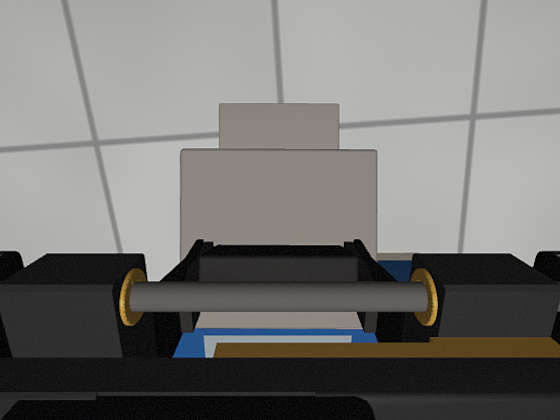

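```bash
cat > fit.py <<'E'
from tilt import *; from scipy.optimize import least_squares
def model(w,s,p):
    M=R.from_quat(s["tool_rot"]).as_matrix(); y=M[:,1]*np.sign(M[1,1]); x=np.cross(y,[0,0,1]); z=np.array([0,0,1])
    g=s["eef_pos"]-.011*M[:,2]+p[1]*x/1e3+p[2]*z/1e3+p[3]*y/1e3
    c,sn=np.cos(p[0]),np.sin(p[0]); X=c*x+sn*z; Z=-sn*x+c*z
    L=lambda a,b,h:g+a*X+b*y+h*Z
    return proj(w,[L(-.088,.035,-.033),L(-.088,-.035,-.033),L(-.060,.055,-.024),L(-.060,-.055,-.024)]),g,X,y,Z
def fit(w,s,px):
    r=least_squares(lambda p:(model(w,s,p)[0]-px).ravel(),[.1,0,0,0])
    _,g,X,y,Z=model(w,s,r.x); tip=g-.088*X-.0355*Z
    print("tilt %.1f deg, slip x %.1f z %.1f y %.1f mm, rms %.2f px"%(np.degrees(r.x[0]),*r.x[1:],np.sqrt(r.fun@r.fun/8)))
    a=np.radians(-4); W=np.array([.5663,.1558,.05]); Rw=np.array([[np.cos(a),-np.sin(a),0],[np.sin(a),np.cos(a),0],[0,0,1]])
    for n,P in(("tip",tip),("grip",g),("tcp",s["eef_pos"])): print(n,"well frame mm",((P-W)@Rw*1e3).round(1))
E
python3 - <<'E'
from fit import *
d,w=pickle.load(open("w2.pkl","rb")); w2,s2=pickle.load(open("f2.pkl","rb"))
fit(w2,s2,[[338.5,103],[219.5,103],[376.5,149.5],[181,149.5]])
s2["eef_pos"]=np.array([.5311,-.3593,.2126]); from station import ctrl
s2["tool_rot"]=R.from_euler("z",-11.9,degrees=True).__mul__(R.from_quat(s2["tool_rot"])).as_quat()
fit(w,s2,[[347.5,88.5],[211.5,88.5],[385.5,145.5],[172,145.5]])
E
```

```text
tilt 13.3 deg, slip x -3.0 z -5.2 y 0.8 mm, rms 0.20 px
tip well frame mm [-227.6    1.9   -8.9]
grip well frame mm [-150.1    2.    45.9]
tcp well frame mm [-147.2    1.2   40.2]
tilt -1.4 deg, slip x 0.8 z -5.1 y 1.1 mm, rms 0.34 px
tip well frame mm [ -85.1 -497.3  135.2]
grip well frame mm [   1.8 -515.4  168.5]
tcp well frame mm [   0.8 -516.3  162.6]
```

Pressing works: the tongue tip edge is at row 103 and the plate edge at row 149.5. That fits about 14° tilt once the level-pose bias is removed. I lift clear and re-measure.

```bash
python3 -m crank '0 0 0.03 0 1;0 0 0.06 0 1;0 0 0.08 0 1;0 0 0.06 0 1;0 0 0.03 0 1;0 0 0 0 1;0 0 0 0 1;0 0 0 0 1' >/dev/null; python3 s.py .4217 .1659 .09 86; python3 lk.py f3
python3 - <<'E'
from fit import *
w,s=pickle.load(open("f3.pkl","rb")); f=cv2.GaussianBlur(w["frame"],(3,3),0).astype(int)
def edge(a,lo): return lo+int(np.argmax(abs(np.diff(a.sum(1)))))+.5
r=edge(f[70:130,280],70); m=int(r)+20
print("tip row",r,"tongue cols",edge(f[int(r)+4,195:250],195),edge(f[int(r)+4,310:365],310))
for q in (145,150,155,160,165): print(q,edge(f[q,150:210],150),edge(f[q,350:410],350))
print([ (k,f[k,200].tolist()) for k in range(138,166,2)])
E
```

```text
t 9.4 p [0.4211 0.1661 0.1661] yaw y 86.04 z [-0.001 -0.001 -1.   ] F [ 0.3  0.1 -2. ] gap 0.0698 47.1 q7 1.03
units [ 0.002 -0.001 -0.254] turn -0.0002
-25  grad rows [101, 147, 102, 100, 150, 146]
0  grad rows [101, 147, 102, 150, 146, 149]
25  grad rows [101, 102, 147, 100, 150, 146]
0 [ 88. 145.] 5 [ 95. 149.] 10 [103. 153.] 15 [111. 157.] 20 [119. 162.] 25 [128. 168.] tip row 101.5 tongue cols 218.5 339.5
145 154.5 351.5
150 179.5 376.5
155 179.5 377.5
160 179.5 377.5
165 179.5 377.5
[(138, [187, 189, 188]), (140, [187, 189, 188]), (142, [187, 190, 188]), (144, [187, 189, 188]), (146, [191, 194, 192]), (148, [132, 136, 137]), (150, [116, 121, 127]), (152, [131, 136, 143]), (154, [130, 136, 142]), (156, [130, 136, 142]), (158, [130, 135, 142]), (160, [130, 136, 142]), (162, [130, 137, 142]), (164, [130, 137, 142])]
```

```bash
python3 - <<'E'
from fit import *
w,s=pickle.load(open("f3.pkl","rb"))
for r in (147,148.5,150): fit(w,s,[[339.5,101.7],[218.5,101.7],[377.3,r],[179.7,r]])
E
```

```text
tilt 16.1 deg, slip x -6.2 z -0.7 y 0.8 mm, rms 0.33 px
tip well frame mm [-226.6    0.8   67.9]
grip well frame mm [-151.8    0.9  126.3]
tcp well frame mm [-1.456e+02  1.000e-01  1.160e+02]
tilt 13.5 deg, slip x -3.7 z -3.1 y 0.8 mm, rms 0.23 px
tip well frame mm [-226.6    0.8   68.9]
grip well frame mm [-149.3    0.9  123.9]
tcp well frame mm [-1.456e+02  1.000e-01  1.160e+02]
tilt 10.8 deg, slip x -1.2 z -5.6 y 0.8 mm, rms 0.27 px
tip well frame mm [-226.6    0.8   70. ]
grip well frame mm [-146.8    0.9  121.4]
tcp well frame mm [-1.456e+02  1.000e-01  1.160e+02]
```

```bash
python3 -m crank '0.04 -0.003 0 0 1;0.08 -0.006 0 0 1;0.1 -0.007 0 0 1;0.1 -0.007 0 0 1;0.1 -0.007 0 0 1;0.08 -0.006 0 0 1;0.05 -0.004 0 0 1;0.031 0 0 0 1;0 0 -0.04 0 1;0 0 0 0 1;0 0 0 0 1;0 0 0 0 1' >/dev/null; python3 s.py .5953 .1539 .11 86; python3 lk.py f4
python3 - <<'E'
from fit import *; from station import ctrl
w,s=pickle.load(open("f4.pkl","rb"))
d=ctrl.get_image("side"); pickle.dump(d,open("d4.pkl","wb"))
u,v=proj(d,s["eef_pos"]+[-.04,0,-.03])[0].astype(int);print(u,v)
a=cv2.resize(d["frame"][v-60:v+60,u-55:u+55],(385,420),interpolation=cv2.INTER_CUBIC)
cv2.imwrite("pics/g.png",np.hstack([a,w["frame"][:,80:480]]))
E
```

```text
t 10.45 p [0.595  0.1546 0.155 ] yaw y 86.07 z [-0.001  0.    -1.   ] F [ 0.2  0.5 -1.9] gap 0.0699 47.1 q7 1.24
units [ 0.001 -0.002 -0.15 ] turn -0.0004
-25  grad rows [93, 92, 94, 147, 102, 101]
0  grad rows [93, 92, 94, 102, 147, 101]
25  grad rows [93, 92, 94, 102, 147, 103]
0 [ 88. 146.] 5 [ 95. 149.] 10 [103. 153.] 15 [111. 158.] 20 [120. 163.] 25 [129. 169.] 231 103
```

View pics/g.png

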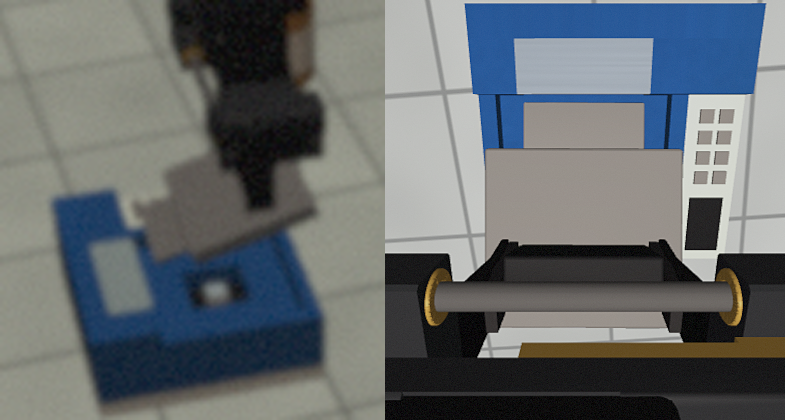

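The side view shows the cover tilted tongue-low over the recess. In the wrist view the tongue tip (row 102) sits just short of the lip edge (row 93) and is centred on it. I lower the tongue in front of the lip.

```bash
python3 -m crank '0 0 -0.04 0 1;0 0 -0.05 0 1;0 0 -0.04 0 1;0 0 -0.02 0 1;0 0 -0.01 0 1;0 0 0 0 1;0 0 0 0 1' >/dev/null; python3 s.py .5953 .1539 .105 86
python3 -m crank '0 0 -0.008 0 1;0 0 -0.007 0 1;0 0 0 0 1;0 0 0 0 1' >/dev/null; python3 s.py .5953 .1539 .105 86
```

```text
t 11.13 p [0.5962 0.1544 0.1076] yaw y 86.03 z [ 0.  0. -1.] F [-0.2 -1.2 -1.9] gap 0.0699 47.1 q7 1.25
units [-0.003 -0.002 -0.009] turn -0.0002
t 11.47 p [0.596  0.1544 0.1028] yaw y 86.03 z [ 0.  0. -1.] F [-0.   0.  -0.9] gap 0.07 47.1 q7 1.25
units [-0.002 -0.002  0.007] turn -0.0002
```

```bash
for i in 1; do python3 -m crank '0 0 -0.008 0 1;0 0 0 0 1;0 0 0 0 1' >/dev/null; python3 s.py .5953 .1539 .105 86; done
python3 lk.py f5; python3 - <<'E'
from fit import *
w,s=pickle.load(open("f5.pkl","rb")); cv2.imwrite("pics/h.png",cv2.resize(w["frame"][50:180,150:410],None,fx=3,fy=3))
E
```

```text
t 11.72 p [0.5959 0.1543 0.1003] yaw y 86.04 z [-0.  0. -1.] F [ 0.2  0.7 -2.3] gap 0.0699 47.1 q7 1.25
units [-0.002 -0.001  0.016] turn -0.0002
-25  grad rows [87, 86, 102, 147, 101, 88]
0  grad rows [87, 86, 102, 147, 101, 88]
25  grad rows [87, 86, 102, 88, 147, 101]
0 [ 88. 145.] 5 [ 95. 149.] 10 [103. 153.] 15 [111. 157.] 20 [119. 163.] 25 [128. 168.]
```

View pics/h.png

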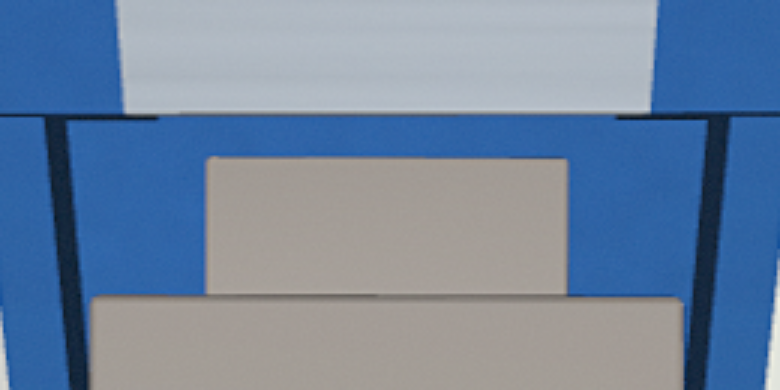

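```bash
python3 -m crank '0 0 -0.008 0 1;0 0 0 0 1;0 0 0 0 1' >/dev/null; python3 s.py .5953 .1539 .105 86
python3 -m crank '-0.012 0.001 0 0 1;-0.012 0.001 0 0 1;-0.012 0.001 0 0 1;-0.012 0.001 0 0 1;0 0 0 0 1;0 0 0 0 1' >/dev/null; python3 s.py .5953 .1539 .105 86;python3 lk.py f6
```

```text
t 12.02 p [0.596  0.1544 0.098 ] yaw y 86.03 z [ 0.  0. -1.] F [ 0.7  0.2 -1.7] gap 0.0699 44.6 q7 1.25
units [-0.002 -0.002  0.023] turn -0.0002
t 12.52 p [0.5812 0.1557 0.098 ] yaw y 86.05 z [-0.  0. -1.] F [ 0.1  1.2 -2.4] gap 0.0695 44.6 q7 1.24
units [ 0.047 -0.006  0.023] turn -0.0003
-25  grad rows [147, 146, 149, 150, 116, 117]
0  grad rows [147, 149, 146, 150, 116, 117]
25  grad rows [147, 116, 150, 117, 146, 149]
0 [ 88. 146.] 5 [ 95. 149.] 10 [103. 153.] 15 [111. 158.] 20 [120. 163.] 25 [129. 168.]
```

The lip edge (row 116) now covers the tongue tip, which was at row 102, and there is no contact force. I push a little deeper, then swing down.

```bash
python3 -m crank '-0.01 0.001 0 0 1;-0.01 0.001 0 0 1;-0.006 0 0 0 1;0 0 0 0 1;0 0 0 0 1;0 0 0 0 1' >/dev/null; python3 s.py .5953 .1539 .105 86;python3 lk.py f7
python3 -m crank '0 0 -0.008 0 1;0 0 -0.008 0 1;0 0 -0.006 0 1;0 0 0 0 1;0 0 0 0 1' >/dev/null; python3 s.py .5763 .155 .0753 86;python3 lk.py f8
```

```text
t 13.07 p [0.5738 0.1561 0.098 ] yaw y 86.03 z [-0.  0. -1.] F [ 0.7 -0.1 -0.5] gap 0.0701 44.6 q7 1.23
units [ 0.072 -0.007  0.023] turn -0.0002
-25  grad rows [61, 62, 60, 147, 146, 149]
0  grad rows [61, 62, 60, 147, 146, 149]
25  grad rows [61, 62, 60, 147, 150, 131]
0 [ 88. 145.] 5 [ 95. 149.] 10 [103. 153.] 15 [111. 157.] 20 [119. 162.] 25 [128. 168.] t 13.53 p [0.5742 0.1562 0.0917] yaw y 86.03 z [ 0.001  0.    -1.   ] F [4.  1.  3.5] gap 0.0698 30.2 q7 1.23
units [ 0.007 -0.004 -0.055] turn -0.0001
-25  grad rows [145, 144, 147, 148, 131, 60]
0  grad rows [145, 144, 147, 148, 131, 60]
25  grad rows [145, 144, 147, 148, 131, 60]
0 [ 87. 145.] 5 [ 94. 148.] 10 [102. 152.] 15 [110. 157.] 20 [119. 162.] 25 [128. 168.]
```

```bash
python3 -m crank '0.004 0 -0.008 0 1;0.004 0 -0.008 0 1;0.004 0 -0.008 0 1;0 0 0 0 1;0 0 0 0 1' >/dev/null; python3 s.py .5803 .1548 .0753 86;python3 lk.py f9|head -1
python3 -m crank '0.004 0 -0.008 0 1;0.004 0 -0.008 0 1;0 0 -0.008 0 1;0 0 0 0 1;0 0 0 0 1' >/dev/null; python3 s.py .5803 .1548 .0753 86;python3 lk.py g1|head -1
```

```text
t 14.0 p [0.5769 0.1561 0.0836] yaw y 86.03 z [-0.001 -0.    -1.   ] F [ 1.7 -0.5  1.3] gap 0.0695 30.0 q7 1.23
units [ 0.011 -0.004 -0.028] turn -0.0002
-25  grad rows [142, 141, 144, 145, 126, 127]
t 14.47 p [0.5796 0.156  0.0767] yaw y 86.03 z [-0. -0. -1.] F [1.4 0.5 0.8] gap 0.0697 30.0 q7 1.24
units [ 0.002 -0.004 -0.005] turn -0.0002
-25  grad rows [138, 141, 139, 142, 137, 121]
```

```bash
python3 -m crank '0 0 -0.008 0 1;0 0 0 0 1;0 0 0 0 1' >/dev/null; python3 s.py .5803 .1548 .0753 86
python3 -m crank '0 0 -0.008 0 1;0 0 0 0 1;0 0 0 0 1' >/dev/null; python3 s.py .5803 .1548 .0753 86;python3 lk.py g2|head -1
python3 - <<'E'
from station import ctrl
from h import *
d=ctrl.get_image("side"); w=pickle.load(open("g2.pkl","rb"))[0]
u,v=proj(d,ctrl.state()["eef_pos"])[0].astype(int)
a=cv2.resize(d["frame"][v-60:v+60,u-55:u+55],(385,420),interpolation=cv2.INTER_CUBIC)
cv2.imwrite("pics/k.png",np.hstack([a,w["frame"][:,80:480]]))
E
```

```text
t 14.77 p [0.5799 0.1561 0.0747] yaw y 86.03 z [ 0.  0. -1.] F [ 1.9 -0.5  1.5] gap 0.0697 30.1 q7 1.24
units [ 0.001 -0.004  0.002] turn -0.0002
t 15.02 p [0.58   0.1562 0.0743] yaw y 86.04 z [ 0.001  0.001 -1.   ] F [-6.8 -3.4 21.7] gap 0.0694 30.0 q7 1.24
units [ 0.001 -0.005  0.003] turn -0.0002
-25  grad rows [137, 138, 140, 141, 136, 121]
```

View pics/k.png

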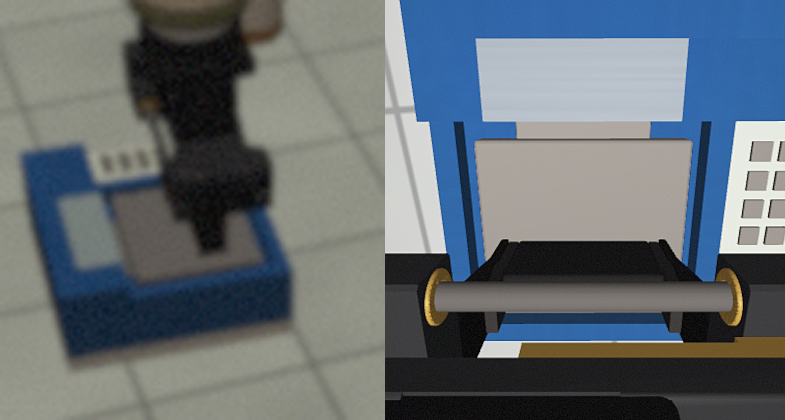

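The plate now lies flat in the recess: its width is 216 px against 218 predicted for level. The tongue runs under the lip (lip edge at row 121), and the floor pushes back with 22 N. I release with a small opening and lift.

```bash
python3 -m crank '0 0 0.003 0 1;0 0 0 0 0.1;0 0 0 0 0.1;0 0 0 0 0.1;0 0 0 0 0.1;0 0 0 0 0.1;0 0 0 0 0.1' >/dev/null; python3 s.py .58 .156 .2 86
python3 -m crank '0 0 0.02 0 0.1;0 0 0.05 0 0.1;0 0 0.08 0 0.1;0 0 0.1 0 0.1;0 0 0.1 0 0.1;0 0 0.1 0 0.1;0 0 0.05 0 0.1;0 0 0 0 0.1' >/dev/null; 
python3 -m crank '-0.12 0 0 0 0.1;-0.12 0 0 0 0.1;-0.1 0 0 0 0.1;-0.05 0 0 0 0.1;0 0 0 0 0.1;0 0 0 0 0.1;0 0 0 0 0.1' >/dev/null;python3 s.py .58 .156 .2 86
python3 - <<'E'
from station import ctrl
from h import *
t=ctrl.get_image("top"); d=ctrl.get_image("side"); w=ctrl.get_image("wrist"); pickle.dump((t,d,w),open("e.pkl","wb"))
a=cv2.resize(t["frame"][155:260,70:180],(400,382),interpolation=cv2.INTER_CUBIC)
b=cv2.resize(d["frame"][85:165,180:280],(400,320),interpolation=cv2.INTER_CUBIC)
o=np.zeros((382,800,3),np.uint8);o[:,:400]=a;o[:320,400:]=b
cv2.imwrite("pics/l.png",o)
E
```

```text
t 15.7 p [0.5795 0.1562 0.0728] yaw y 86.04 z [-0.001 -0.    -1.   ] F [-0.3 -0.3 -0.9] gap 0.0783 0.0 q7 1.24
units [ 0.002 -0.001  0.424] turn -0.0002
t 16.95 p [0.4632 0.156  0.223 ] yaw y 86.02 z [ 0.  0. -1.] F [ 0.7 -0.5  0.4] gap 0.0787 0.0 q7 1.09
units [ 0.389 -0.    -0.077] turn -0.0001
```

View pics/l.png

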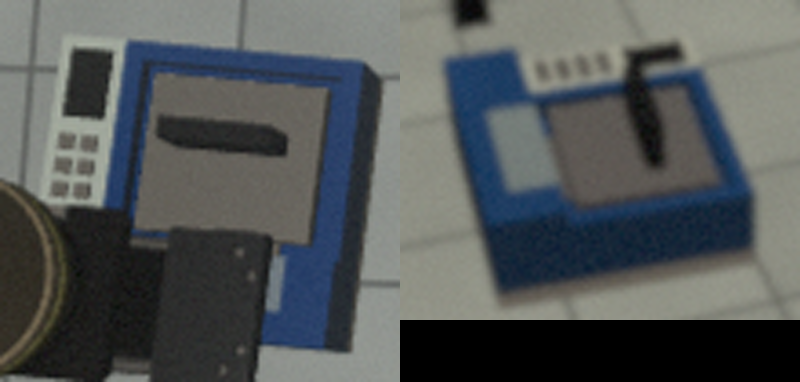

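```bash
python3 - <<'E'
from h import *
t=pickle.load(open("e.pkl","rb"))[0]
a=np.radians(-4); Rw=np.array([[np.cos(a),-np.sin(a)],[np.sin(a),np.cos(a)]])
P=ray(t,np.array([(152,72),(329,88),(312,245),(135,230)])/(400/110)+[70,155],.064)[:,:2]
print(((P-[.5663,.1558])@Rw*1e3).round(1))
E
```

```text
[[ 50.2  55.5]
 [ 50.5 -56.2]
 [-49.  -58.2]
 [-49.9  52. ]]
```

The plate corners come out at about (±50, ±55) mm in the well frame at the seated height. The plate is therefore centred, with the tongue tip near -78 mm. I hand in.

```bash
python3 -c "
from station import ctrl
print(ctrl.sign_off())"
```

```text
the job is handed in; nothing more can be done
None
```

The tongued cover was hooked under the lip, swung down flat and released, centred in the recess. The plain cover was never touched, and I handed the job in at about 17 s on the robot's clock; the hand-in returned no verdict.

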